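# Fold the tool panel down and shut the soldering kit case

### The job

Pack up the soldering kit case: push the tool panel that stands upright in the open case down until it lies flat over the compartment, and only then swing the lid over it and press it fully shut. Do it all by pushing with the fingertips or the outside of the fingers; nothing is picked up. The case stays standing where it is, the reel and the tin stay in it, and the things lying around it are left undisturbed.

Things in the scene. Friction and masses are not known exactly. Their poses are not given: they have to be found in the camera images.
- kit_case: Dark grey plastic case, loose on a 4 mm white board on the bench, about 3 kg in all, free to slide if pushed hard. Body 180 (x) by 260 (y) by 56 mm high, walls 4 mm. Origin: centre of its underside. Its +x axis points from the front (carrying handle and two catches) to the rear (hinges), +y to its left, z up. A low wall 44 mm behind the origin parts a 40 mm rear bay from the main compartment in front.
- tool_panel (a joint): Angle of the tool panel in rad: 0 = lying flat over the main compartment (its stop, where it rests), 1.57 = upright; starts between 1.2 and 1.5. Stiff hinge: the panel stays wherever it is left, and takes 1 to 3 N at its free edge to move. It folds forwards and down, from the rear side of the case towards the front.
- panel_hinge (a point): Point on the hinge axis of the tool panel, at mid-width, in the middle of the panel's thickness; 40 mm behind the case's origin and 48 mm above its underside. The axis runs along the case's y.
- panel_edge (a point): Middle of the panel's free edge, 122 mm from the hinge, in the middle of its thickness. The panel is a grey plastic board 236 mm wide and 5 mm thick. Its rear side (the top side once it is folded) is bare and smooth; small tools are strapped to its front side and stand out up to 14 mm from it.
- lid (a joint): Angle of the lid in rad: 0 = fully shut (its stop), 1.57 = upright; starts open, leaning back, between 1.7 and 1.9; can open to 2.1. Stiff hinge: the lid stays wherever it is left, and takes 1 to 4 N at its free edge to move.
- lid_hinge (a point): Point on the hinge axis of the lid at mid-width, on the rear rim of the case: 90 mm behind the case's origin and 56 mm above its underside. The axis runs along the case's y.
- lid_edge (a point): Middle of the outer corner of the lid's free edge: 180 mm from the hinge along the lid and 22 mm out from the plane of the lid's rim. The lid is a dark grey shell 180 by 260 mm and 22 mm deep; its flat outer face looks away from the robot while it is open and up when it is shut. When shut the outer face is 78 mm above the underside of the case.
- solder_reel: Loose solder reel, 50 mm across, 22 mm high, lying flat in the main compartment under the panel, low enough that the panel folds clear over it. Origin: centre of its underside.
- flux_tin: Loose round tin, 34 mm across, 22 mm high, standing in the rear bay. Origin: centre of its underside.
- paper_cup: White paper cup, 72 mm across, 75 mm high, standing beside the case. Origin: centre of its underside.
- side_cutters: Side cutters, about 130 mm long and 44 mm wide, 12 mm high, lying beside the case. Origin: under the middle.
- screwdriver: Screwdriver 150 mm long, lying behind the case, near the rear side. Origin: underside near the middle.
- multimeter: Black hand-held meter 150 by 75 by 36 mm lying flat to the left. Origin: centre of its underside.
- helping_hands: Metal stand with two clips holding a small round circuit board, 100 mm high, to the right. Origin: centre of its underside.
There are look-alikes about, which are no part of the job. There is more than one size of the solder_reel; the job needs the smaller.

How it is judged (in metres and radians):
On the way, in this order (a step that is already met when the one before it is completed fails the run):
1. the tool panel is folded down flat while the lid is still open (value of joint tool_panel below 0.07 rad and value of joint lid above 1.2 rad), for 0.2 s.
2. the lid is fully shut over the flat panel (value of joint lid below 0.04 rad and value of joint tool_panel below 0.07 rad), for 0.2 s.
At the end, for the whole second after the job is handed in: Tool panel flat (within 0.07 rad) and lid fully shut over it (within 0.04 rad, 7 mm at its edge); case flat, at rest, within 20 mm of where it stood, reel and tin still in it, each thing round it within 30 mm of where it lay (all of step 2 and linear speed of kit_case below 0.01 m/s and distance of kit_case from where it was at the start of the episode below 0.02 m and angle between kit_case's own z axis and vertical below 0.05 rad and z of each of solder_reel, flux_tin in the frame of kit_case below 0.02 m and horizontal distance between each of solder_reel, flux_tin and kit_case below 0.14 m and distance of each of paper_cup, side_cutters, screwdriver, multimeter, helping_hands from where it was at the start of the episode below 0.03 m); the robot touches nothing.
It fails at once if the lid is brought down while the tool panel still stands up (value of joint lid below 1 rad and value of joint tool_panel above 0.3 rad).
It fails at once if the case is lifted, tipped or shoved away (distance of kit_case from where it was at the start of the episode above 0.025 m or angle between kit_case's own z axis and vertical above 0.12 rad or height (world z) of kit_case above 0.014 m).
It fails at once if the reel or the tin is lifted or taken out of the case (height (world z) of any of solder_reel, flux_tin above 0.03 m).
It fails at once if a thing round the case is lifted, carried or pushed away (distance of any of paper_cup, side_cutters, screwdriver, multimeter, helping_hands from where it was at the start of the episode above 0.03 m or height (world z) of any of paper_cup, side_cutters, screwdriver, multimeter, helping_hands above 0.02 m).
It also fails if it takes over 59 s, if anything falls off the work surface, if the arm or the gripper's body presses on something with over 40 N, if the wrist force passes 120 N, or if a joint passes its speed limit or range.

### The arm

A 7-joint arm with a two-finger parallel gripper is mounted at the origin on the work surface. World frame = base frame: x ahead of the robot, y to its left, z up, the work surface at z = 0. Lengths are in m, angles in degrees, forces in N, time in s.
With the tool pointing down it reaches from about 0.425 to 0.875 m from the base axis. Payload 4.7 kg.
Tool frame: the origin (TCP) lies at the very end of the fingers, on their centre line; the grasp point (between the pads) lies 19 mm behind it; z points along the fingers, x is the direction in which the jaws open and shut, and the axes are right-handed (so a half turn about z gives the same grasp; the last joint's range is limited). The gripper opens to 87 mm and grips with 3 to 60 N. Pads are 19 mm wide; open, the fingers measure 117 mm over their backs; the gripper's body (75 mm by 190 mm) begins 51 mm behind the grasp point.
Start: joints at [70.136, 18.392, -4.016, 83.108, 1.295, 78.541, -3.26], TCP at [0.229, -0.608, 0.223] pointing down, gripper open.
Joint ranges: [-163.93, 163.93], [-17.29, 119.83], [-79.2, 71.16], [3.27, 140.29], [-89.18, 269.18], [5.43, 117.66], [-154.24, 154.24]. Speed limits (degrees/s): [147.25, 147.25, 180, 180, 180, 180, 180].

### API

Orientations are given as [roll, pitch, yaw] about the fixed x, y, z axes, in that order (R = Rz(yaw) Ry(pitch) Rx(roll)).
In Python, from cell import sensors, vision, env gives the robot as it stands.
- The arm moves only by the shell command python3 -m inch 'ROWS' [OPENING] [FORCE]. ROWS is a JSON object of lists of equal length, an entry for each row: "dp": the shift along the tool's x, y, z in m, a list of three; "turn": the turn about the tool's z in degrees. A call has 1 to 8 rows; each row shifts and turns the commanded pose from where the row before left it, along the tool's axes as they then stand; what a row does not reach is not made up. A row lasts 1/8 s, in which the tool goes at most 62.5 mm and 10.7 degrees, less where a joint would pass 70% of its speed; a pose out of reach is approached as far as the arm can. A call is refused whole if a number of a shift passes 0.0625 or a number of a turn 10.7, either way. A call with a gripper value outside its range is refused whole. OPENING is the closure, from -1 (fully open) to 1 (shut), set as the call begins (- or left out, the last holds). The fingers move at their own pace and stop on an object; FORCE is the grip in N (left out, the last holds). Time passes only in rows, so rows that do not move let the fingers close. It gives the time, the measured TCP pose, the force and the opening at its end, in the units of the state.
- sensors.get_obs(): the state, without advancing time (a new reading comes with each control period).
- vision.read_camera(name): name is "scene" or "top"; returns the picture (480x640x3 uint8, blue, green, red); there is no depth.
- vision.get_calibration(name): a dict with "K" (3x3 intrinsics, pixels), "pose" (4x4, takes a point from camera to world coordinates). Camera axes: x right, y down, z forward; pixel columns grow to the right and rows downward; lengths in m; the calibration is good to about 2 mm. A picture is of the moment at which its call begins. get_calibration takes no time and is no camera call.
- env.sign_off(): hands the job in, once; it reports no verdict.
The state is a dict: "time_s": time; "qpos": joint angles; "joint_velocities": joint speeds; "effort": joint torques, N m; "tool_pos": TCP position; "tool_rot": TCP orientation; "force": force on the tool from outside, world axes, zero at the start; "wrist_torque": the same for the moment, N m; "grip_width": finger opening in m.
Only numpy, scipy, OpenCV 4.12 (cv2) and the standard library are available. Lean on these libraries where they do the work, as an engineer would, in place of code of your own. Each camera call takes 0.05 s, during which the arm holds its last target.

## Working session

There is one attempt and no reset: what is moved stays moved. The work goes in short steps, Python scripts to look and compute and a shell command to move; the robot and the scene stay as the last step left them, time stands still between calls to the robot, and variables do not carry over. Pictures are saved under pics/ and viewed, and the job is handed in when it is done.

```bash
ls; mkdir -p pics; python3 - <<'E'
from cell import sensors, vision, env
import cv2
print(sensors.get_obs())
for n in("scene","top"):
    cv2.imwrite(f"pics/{n}0.png",vision.read_camera(n)); c=vision.get_calibration(n); print(n,c)
E
```

```text
pics
{'time_s': 0.0, 'qpos': array([70.13466721, 18.43901996, -4.01635176, 83.17532267,  1.29717624,
       78.5400949 , -3.25730907]), 'joint_velocities': array([-0.05523076,  0.07706626, -0.07212862, -0.03044495, -0.0386431 ,
        0.02606988,  0.05740702]), 'effort': array([-5.16740620e-04, -4.91288245e+01, -4.03890945e-01, -3.12530172e+01,
       -6.39386172e-02,  4.36903350e-02,  1.60134718e-04]), 'tool_pos': array([ 0.22922685, -0.60764828,  0.2214584 ]), 'tool_rot': array([ 1.79992389e+02,  1.09069864e-01, -6.93210118e+01]), 'force': array([-0.53956683,  0.29909911,  0.39423165]), 'wrist_torque': array([ 0.04775783, -0.06096309, -0.01637527]), 'grip_width': 0.08683339318953107}
scene {'K': array([[494.54684392,   0.        , 318.29991978],
       [  0.        , 494.54684392, 238.39839414],
       [  0.        ,   0.        ,   1.        ]]), 'pose': array([[-0.84123781,  0.34336874, -0.41763244,  0.96592011],
       [ 0.54063905,  0.52662316, -0.6560316 ,  0.78174973],
       [-0.00532582, -0.77766699, -0.62865387,  0.82805466],
       [ 0.        ,  0.        ,  0.        ,  1.        ]])}
top {'K': array([[490.40344494,   0.        , 315.38873232],
       [  0.        , 490.40344494, 241.00165098],
       [  0.        ,   0.        ,   1.        ]]), 'pose': array([[ 7.02467100e-03, -9.91735122e-01,  1.28109729e-01,
         3.24750132e-01],
       [-9.99960882e-01, -7.65529188e-03, -4.43077682e-03,
         6.17296649e-04],
       [ 5.37487436e-03, -1.28073593e-01, -9.91750102e-01,
         1.24275413e+00],
       [ 0.00000000e+00,  0.00000000e+00,  0.00000000e+00,
         1.00000000e+00]])}
```

View pics/scene0.png

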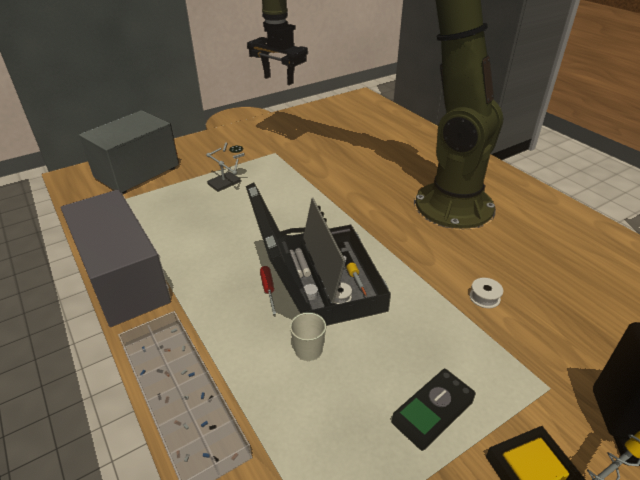

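View pics/top0.png

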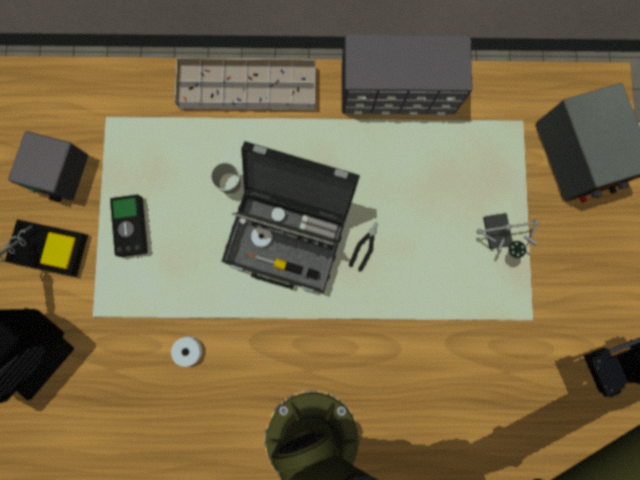

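The case is at about (290,220) in the top view, with its front toward the robot. The cutters are to its right at (363,248), the cup is at the left rear at (228,178), and the lid leans back. I'll zoom in for the corners.

```bash
python3 - <<'E'
import cv2
a=cv2.imread("pics/top0.png")[125:305,200:400]; cv2.imwrite("pics/topz.png",cv2.resize(a,(800,720)[:2],interpolation=cv2.INTER_CUBIC)[:600])
cv2.imwrite("pics/topz.png",cv2.resize(cv2.convertScaleAbs(a,alpha=1.7,beta=10),(667,600),interpolation=cv2.INTER_CUBIC))
a=cv2.imread("pics/scene0.png")[170:370,200:420]; cv2.imwrite("pics/scz.png",cv2.resize(cv2.convertScaleAbs(a,alpha=1.5,beta=10),(660,600),interpolation=cv2.INTER_CUBIC))
E
```

```text
(no output)
```

View pics/topz.png

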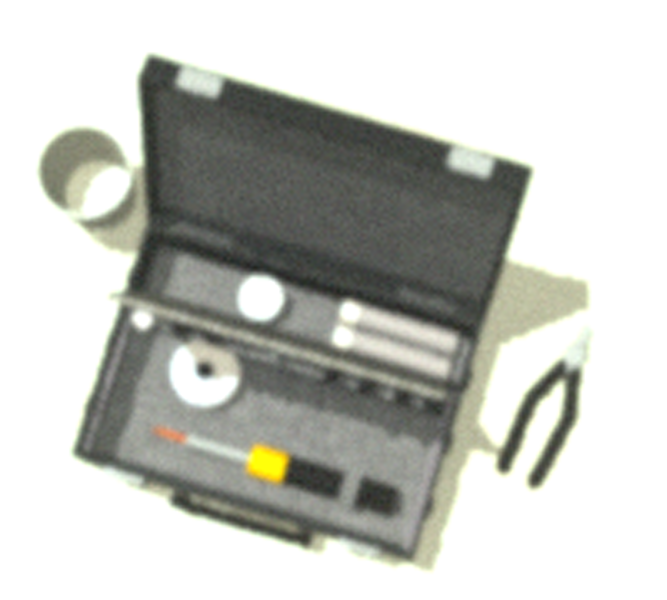

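View pics/scz.png

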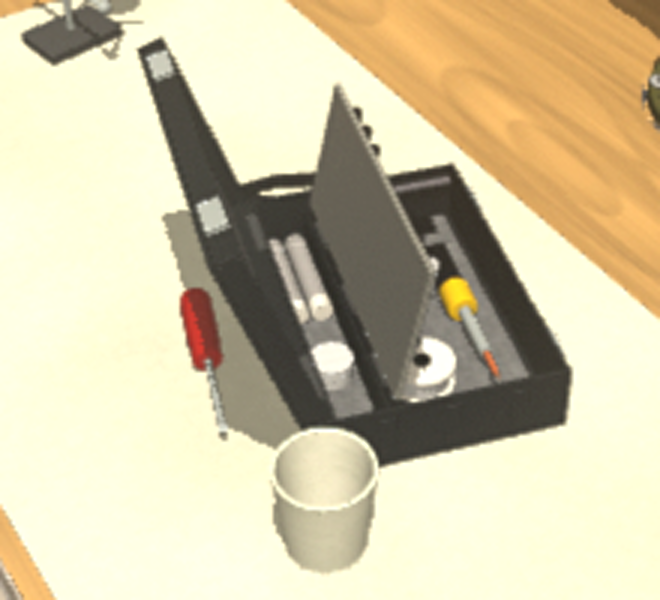

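```bash
cat > h.py <<'E'
import numpy as np, cv2
from cell import sensors, vision, env
from scipy.optimize import least_squares
C={n:vision.get_calibration(n) for n in("scene","top")}
def proj(n,P):
    P=np.atleast_2d(P);T=np.linalg.inv(C[n]["pose"]);q=P@T[:3,:3].T+T[:3,3];u=q@C[n]["K"].T;return u[:,:2]/u[:,2:]
def ray(n,uv,z):
    d=C[n]["pose"][:3,:3]@np.linalg.solve(C[n]["K"],[uv[0],uv[1],1]);o=C[n]["pose"][:3,3];return o+d*(z-o[2])/d[2]
def W(c,p): # case->world
    x,y,a=c[:3];p=np.atleast_2d(p);R=np.array([[np.cos(a),-np.sin(a),0],[np.sin(a),np.cos(a),0],[0,0,1]]);return p@R.T+[x,y,0.004]
def lid(c,l,h,y): # l along from hinge, h outward normal
    t=c[3];return W(c,[-.09*-1-l*np.cos(t)+h*np.sin(t)*1,y,.056+l*np.sin(t)+h*np.cos(t)])
def panel(c,l,h,y):
    t=c[4];return W(c,[.04-l*np.cos(t)+h*np.sin(t),y,.048+l*np.sin(t)+h*np.cos(t)])
def draw(n,img,c,s,off):
    L=lambda *P:cv2.polylines(img,[np.int32([(proj(n,p)[0]-off)*s for p in P])],True,(0,0,255),1)
    for z in(0,.056): L(*[W(c,[a,b,z])[0] for a,b in((-.09,-.13),(-.09,.13),(.09,.13),(.09,-.13))])
    for h in(0,.022): L(*[lid(c,a,h,b)[0] for a,b in((0,-.13),(0,.13),(.18,.13),(.18,-.13))])
    L(*[panel(c,a,0,b)[0] for a,b in((0,-.118),(0,.118),(.122,.118),(.122,-.118))])
E
cat > fit.py <<'E'
from h import *
T=lambda u,v:(200+u/3.335,125+v/3.333)
S=lambda u,v:(200+u/3,170+v/3)
obs=[("top",T(76,455),lambda c:W(c,[-.09,.13,.056])),("top",T(413,558),lambda c:W(c,[-.09,-.13,.056])),
("scene",S(567,372),lambda c:W(c,[-.09,.13,.056])),("scene",S(453,167),lambda c:W(c,[-.09,-.13,.056])),
("top",T(115,295),lambda c:panel(c,.122,0,.118)),("top",T(455,395),lambda c:panel(c,.122,0,-.118)),
("scene",S(338,88),lambda c:panel(c,.122,0,-.118)),("scene",S(433,268),lambda c:panel(c,.122,0,.118)),
("top",T(150,57),lambda c:lid(c,.18,.022,.13)),("top",T(530,168),lambda c:lid(c,.18,.022,-.13)),
("scene",S(141,48),lambda c:lid(c,.18,.022,-.13)),("scene",S(163,40),lambda c:lid(c,.18,0,-.13))]
f=lambda c:np.concatenate([proj(n,g(c))[0]-uv for n,uv,g in obs])
r=least_squares(f,[.5,.05,-.2,1.8,1.35],loss="soft_l1")
print(r.x,np.degrees(r.x[2:])); print(f(r.x).reshape(-1,2).round(1).tolist()); np.save("c.npy",r.x)
for n,s,off,o in(("top",4,(210,125),(125,275,210,390)),("scene",3,(200,170),(170,370,200,420))):
    a=cv2.imread(f"pics/{n}0.png")[o[0]:o[1],o[2]:o[3]];a=cv2.resize(cv2.convertScaleAbs(a,alpha=1.5,beta=10),None,fx=s,fy=s,interpolation=cv2.INTER_CUBIC)
    draw(n,a,r.x,s,off);cv2.imwrite(f"pics/ov_{n}.png",a)
E
python3 fit.py
```

```text
[ 0.47603878  0.07279536 -0.28567256  1.87610392  1.3614353 ] [-16.36783185 107.49283679  78.00449701]
[[-1.7, -0.2], [0.3, 0.1], [1.0, -1.4], [-0.5, -2.4], [-2.8, -0.1], [-2.7, 0.5], [-0.7, -3.0], [-0.3, 0.4], [-1.0, -0.9], [1.3, 0.0], [-1.3, -1.5], [0.3, -2.8]]
```

View pics/ov_top.png

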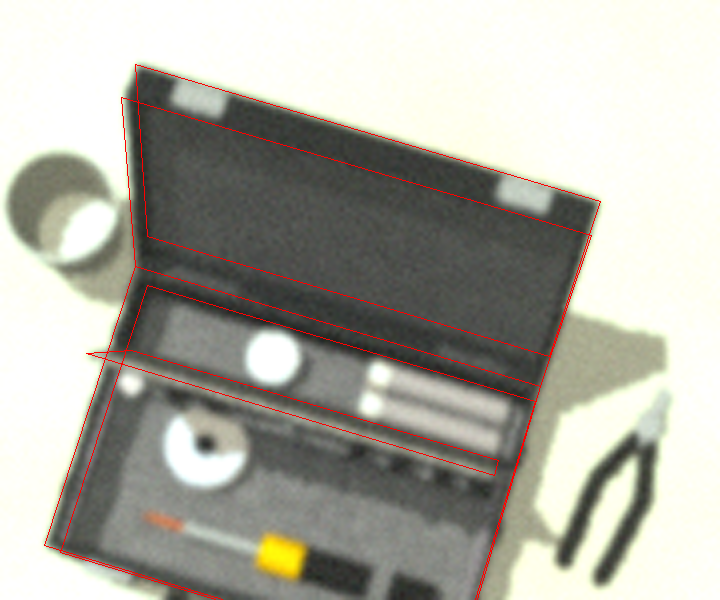

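View pics/ov_scene.png

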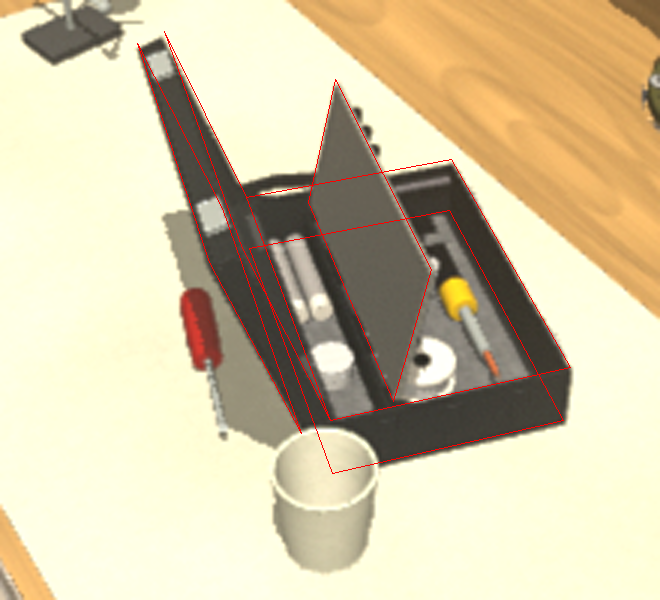

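The overlay agrees to about 2 px. The case is at about (0.476, 0.073), yaw -16.4°, with the lid at 107° and the panel at 78°. I'll move with the fingers shut and the jaw axis along the case's y. First I go up and across.

```bash
cat > go.py <<'E'
import sys
from h import *
from scipy.spatial.transform import Rotation as R
c=np.load("c.npy")
def to(P,c=c):
    o=sensors.get_obs(); M=R.from_euler("xyz",o["tool_rot"],degrees=True).as_matrix()
    w=W(c,P)[0]; w[2]=P[2]; d=M.T@(w-o["tool_pos"])
    return d
def where():
    o=sensors.get_obs(); p=o["tool_pos"]; a=c[2]; d=p[:2]-c[:2]
    return np.r_[np.cos(a)*d[0]+np.sin(a)*d[1],-np.sin(a)*d[0]+np.cos(a)*d[1],p[2]]
if __name__=="__main__":
    P=[float(v) for v in sys.argv[1:4]]
    print("case-frame tcp (world z)",where().round(4),"need tool dp",to(P).round(4),"world",W(c,P)[0].round(3))
    o=sensors.get_obs();print("yaw err",o["tool_rot"][2]-(90+np.degrees(c[2])),"q",o["qpos"].round(1),"F",o["force"].round(1),o["time_s"])
E
for p in "0.97 0.78"; do python3 go.py .06 0 .32; done
python3 -m inch '{"dp":[[0,0,-0.03],[0,0,-0.05],[0,0,-0.02],[0,0,0]],"turn":[0,0,0,0]}' 1 20
python3 go.py .06 0 .32
```

```text
case-frame tcp (world z) [-0.045  -0.7225  0.2215] need tool dp [-0.5136 -0.5191 -0.0976] world [0.534 0.056 0.324]
yaw err -142.9589566660095 q [70.1 18.4 -4.  83.2  1.3 78.5 -3.3] F [0.2 0.7 0.3] 0.1
time_s: 0.6
tool_pos: [0.2298, -0.6088, 0.3241]
tool_rot: [-180.0, -0.2, -69.3]
force: [-0.5, 0.1, -0.9]
grip_width: 0.0549
case-frame tcp (world z) [-0.0442 -0.7234  0.3241] need tool dp [-0.5146 -0.519   0.0025] world [0.534 0.056 0.324]
yaw err -142.95421970895558 q [69.9 17.  -3.8 73.5  1.1 89.4 -3.1] F [-0.5  0.1 -0.9] 0.6
```

```bash

python3 -m inch '{"dp":[[-0.032,-0.032,0],[-0.032,-0.032,0],[-0.032,-0.032,0],[-0.032,-0.032,0],[-0.032,-0.032,0],[-0.032,-0.032,0],[-0.032,-0.032,0],[-0.032,-0.032,0]],"turn":[0,0,0,0,0,0,0,0]}'
python3 go.py .06 0 .32
```

```text
time_s: 1.6
tool_pos: [0.3783, -0.2764, 0.3205]
tool_rot: [179.9, 0.1, -69.3]
force: [1.2, 0.4, -0.2]
grip_width: 0.0004
case-frame tcp (world z) [ 0.0046 -0.3626  0.3205] need tool dp [-0.2561 -0.2626  0.0007] world [0.534 0.056 0.324]
yaw err -142.96814759970982 q [ 53.4  -4.9 -19.   97.6  -1.6  87.2 -34.7] F [ 1.2  0.4 -0.2] 1.6
```

```bash

python3 -m inch '{"dp":[[-0.032,-0.033,0],[-0.032,-0.033,0],[-0.032,-0.033,0],[-0.032,-0.033,0],[-0.032,-0.033,0],[-0.032,-0.033,0],[-0.032,-0.033,0],[-0.032,-0.033,0]],"turn":[0,0,0,0,0,0,0,0]}'
python3 -m inch '{"dp":[[0,0,0],[0,0,0],[0,0,0],[0,0,0],[0,0,0],[0,0,0],[0,0,0],[0,0,0]],"turn":[0,-10,-10,-10,-10,-10,-10,-10]}'
python3 -m inch '{"dp":[[0,0,0],[0,0,0],[0,0,0],[0,0,0],[0,0,0],[0,0,0],[0,0,0],[0,0,0]],"turn":[-10.4,-10.4,-10.4,-10.4,-10.4,-10.5,-10.5,0]}'
python3 go.py .06 0 .15
```

```text
time_s: 2.6
tool_pos: [0.5348, 0.0555, 0.3206]
tool_rot: [179.8, 0.0, -69.3]
force: [-0.3, -1.1, 0.8]
grip_width: 0.0004
time_s: 3.6
tool_pos: [0.5343, 0.0528, 0.3209]
tool_rot: [179.9, 0.2, 0.9]
force: [-1.5, 0.1, -0.5]
grip_width: 0.0003
time_s: 4.6
tool_pos: [0.5345, 0.053, 0.3212]
tool_rot: [-179.9, 0.1, 73.5]
force: [0.4, 0.1, 0.9]
grip_width: 0.0005
case-frame tcp (world z) [ 0.0617 -0.0025  0.3212] need tool dp [ 0.0027 -0.0013  0.1712] world [0.534 0.056 0.154]
yaw err -0.1624075594537402 q [ 40.9   7.  -53.6  88.4   5.7  87.6  60.7] F [0.4 0.1 0.9] 4.6
```

```bash

python3 -m inch '{"dp":[[0,0,0.04],[0,0,0.04],[0,0,0.04],[0,0,0]],"turn":[0,0,0,0]}'
python3 -c "
from h import *
a=vision.read_camera('scene')[120:370,180:420];cv2.imwrite('pics/s1.png',cv2.resize(cv2.convertScaleAbs(a,alpha=1.5),None,fx=2.4,fy=2.4))"
```

```text
time_s: 5.1
tool_pos: [0.5325, 0.0532, 0.1993]
tool_rot: [-179.6, 0.1, 73.5]
force: [0.4, -0.1, -0.4]
grip_width: 0.0007
```

View pics/s1.png

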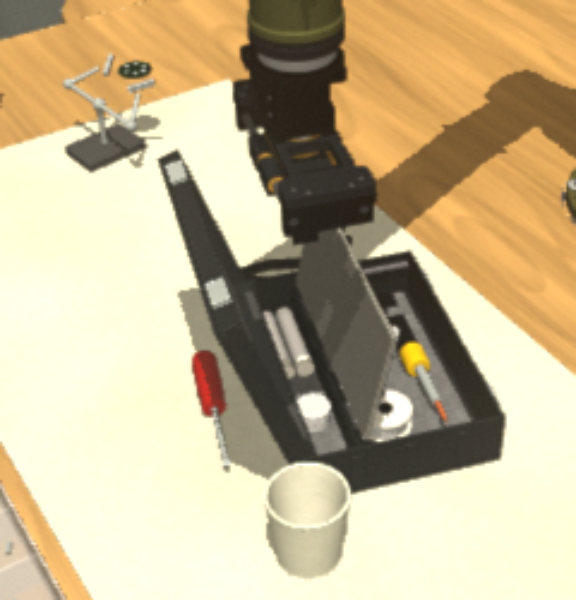

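The view from behind shows the panel upright and the lid leaning back. The gripper body at about (325,205) hides its own fingers, as the geometry predicts. The body is clear of the lid, so I go down further, then make contact.

```bash

python3 -m inch '{"dp":[[0,0,0.03],[0,0,0.02],[0,0,0],[0,-0.01,0],[0,-0.006,0],[0,0,0]],"turn":[0,0,0,0,0,0]}'
python3 go.py .03 0 .15
```

```text
time_s: 5.9
tool_pos: [0.5197, 0.0591, 0.1533]
tool_rot: [179.9, 0.0, 73.7]
force: [0.4, 0.0, 0.3]
grip_width: 0.0005
case-frame tcp (world z) [ 0.0458 -0.0008  0.1533] need tool dp [ 0.0008 -0.0158  0.0033] world [0.505 0.064 0.154]
yaw err 0.06129602778183596 q [ 39.5  11.  -53.4 104.8   9.5  68.8  56.8] F [0.4 0.  0.3] 5.9
```

```bash

python3 -m inch '{"dp":[[0,-0.007,0.001],[0,-0.007,0.002],[0,-0.01,0.003],[0,-0.01,0.003],[0,-0.01,0.004],[0,-0.01,0.007],[0,-0.011,0.008],[0,0,0]],"turn":[0,0,0,0,0,0,0,0]}'
python3 go.py -.019 0 .1245
python3 -c "
from h import *
a=vision.read_camera('scene')[120:370,180:420];cv2.imwrite('pics/s2.png',cv2.resize(cv2.convertScaleAbs(a,alpha=1.5),None,fx=2.4,fy=2.4))"
```

```text
time_s: 6.9
tool_pos: [0.4554, 0.0774, 0.1234]
tool_rot: [-179.8, 0.1, 73.7]
force: [-0.3, -0.7, -0.2]
grip_width: 0.0006
case-frame tcp (world z) [-0.0211 -0.0014  0.1234] need tool dp [ 0.0014  0.0021 -0.0011] world [0.458 0.078 0.128]
yaw err 0.0758673697362724 q [ 41.8   2.9 -55.2 114.3   2.6  64.3  59.2] F [-0.3 -0.7 -0.2] 6.9
```

View pics/s2.png

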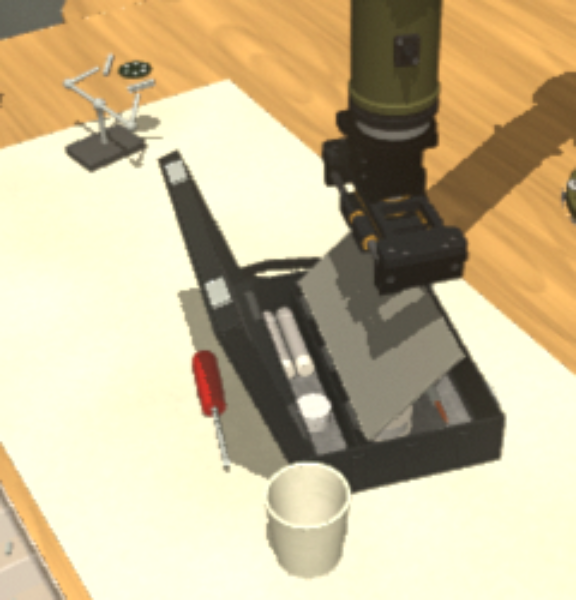

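The panel is following at roughly 45°, and the case hasn't moved. I continue along the arc.

```bash

python3 -m inch '{"dp":[[0,-0.008,0.009],[0,-0.007,0.01],[0,-0.006,0.012],[0,-0.005,0.012],[0,-0.003,0.012],[0,0,0.008],[0,0,0]],"turn":[0,0,0,0,0,0,0]}'
python3 go.py -.05 0 .056
```

```text
time_s: 7.82
tool_pos: [0.4288, 0.0854, 0.0606]
tool_rot: [-179.9, 0.0, 73.7]
force: [0.8, 0.3, 0.3]
grip_width: 0.0005
case-frame tcp (world z) [-0.0489 -0.0013  0.0606] need tool dp [ 0.0013 -0.0011  0.0046] world [0.428 0.087 0.06 ]
yaw err 0.06390361745046391 q [ 40.3   5.2 -55.9 121.    5.1  56.3  55.3] F [0.8 0.3 0.3] 7.825
```

```bash

python3 -m inch '{"dp":[[0,0,0.004],[0,0,0.003],[0,0,0.002],[0,0,0]],"turn":[0,0,0,0]}'
python3 go.py -.05 0 .0545
python3 -c "
from h import *
a=vision.read_camera('scene')[120:370,180:420];cv2.imwrite('pics/s3.png',cv2.resize(cv2.convertScaleAbs(a,alpha=1.5),None,fx=2.4,fy=2.4))"
```

```text
time_s: 8.32
tool_pos: [0.4297, 0.0854, 0.0547]
tool_rot: [-179.9, 0.1, 73.7]
force: [-8.8, -1.4, 26.4]
grip_width: 0.0005
case-frame tcp (world z) [-0.048  -0.001   0.0547] need tool dp [ 0.001  -0.002   0.0002] world [0.428 0.087 0.058]
yaw err 0.039531708752122086 q [ 39.8   6.1 -55.9 121.2   6.2  55.7  54.2] F [-8.8 -1.4 26.4] 8.325
```

View pics/s3.png

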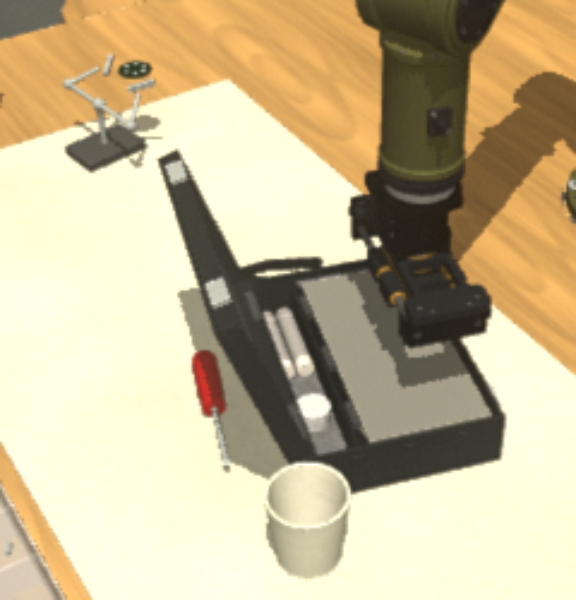

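The panel is flat: TCP height is 0.0547 against an expected 0.0545, with a firm 26 N reaction. Next I lift and go over behind the lid.

```bash

python3 -m inch '{"dp":[[0,0,-0.02],[0,0,-0.04],[0,0,-0.05],[0,0,-0.05],[0,0,-0.05],[0,0,-0.05],[0,0,-0.02],[0,0,0]],"turn":[0,0,0,0,0,0,0,0]}'
python3 -m inch '{"dp":[[0,0.03,0],[0,0.045,0],[0,0.045,0],[0,0.045,0],[0,0.045,0],[0,0.035,0],[0,0.015,0],[0,0,0]],"turn":[0,0,0,0,0,0,0,0]}'
python3 go.py .21 0 .18
python3 -c "
from h import *
for n,s in(('scene',(120,370,180,420)),('top',(110,310,200,400))):
  a=vision.read_camera(n)[s[0]:s[1],s[2]:s[3]];cv2.imwrite('pics/%s4.png'%n,cv2.resize(cv2.convertScaleAbs(a,alpha=1.5),None,fx=2.4,fy=2.4))"
```

```text
time_s: 9.38
tool_pos: [0.4305, 0.0854, 0.3337]
tool_rot: [179.8, -0.0, 73.7]
force: [-1.1, -0.3, 0.3]
grip_width: 0.0007
time_s: 10.38
tool_pos: [0.6793, 0.0122, 0.3296]
tool_rot: [-179.8, 0.0, 73.7]
force: [-0.1, 0.6, 0.4]
grip_width: 0.0006
case-frame tcp (world z) [ 0.2121 -0.0009  0.3296] need tool dp [ 0.0009 -0.0015  0.1496] world [0.678 0.014 0.184]
yaw err 0.05267793934841336 q [ 30.2  29.1 -53.1  66.2  22.8  95.1  56.7] F [-0.1  0.6  0.4] 10.375
```

View pics/scene4.png

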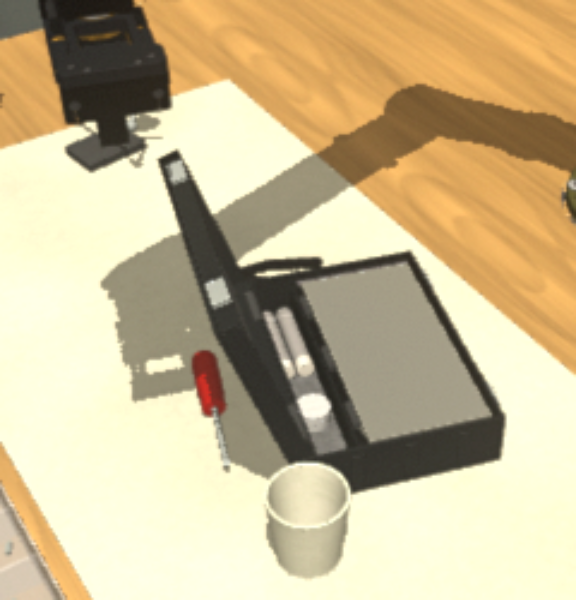

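View pics/top4.png

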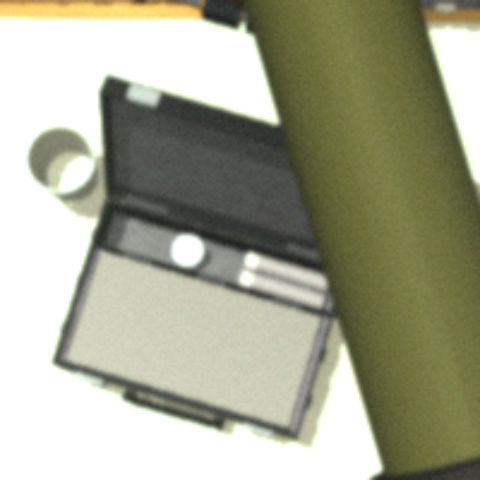

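The panel is flat, and the case and reel look untouched. I descend behind the lid.

```bash

python3 -m inch '{"dp":[[0,0,0.03],[0,0,0.03],[0,0,0.03],[0,0,0.03],[0,0,0.02],[0,0,0]],"turn":[0,0,0,0,0,0]}'
python3 go.py .175 0 .18
python3 -c "
from h import *
a=vision.read_camera('scene')[120:370,180:420];cv2.imwrite('pics/s5.png',cv2.resize(cv2.convertScaleAbs(a,alpha=1.5),None,fx=2.4,fy=2.4))"
```

```text
time_s: 11.22
tool_pos: [0.6779, 0.012, 0.1913]
tool_rot: [-179.9, 0.1, 73.7]
force: [-0.1, 0.1, -0.1]
grip_width: 0.0005
case-frame tcp (world z) [ 0.2108 -0.0014  0.1913] need tool dp [ 0.0015 -0.0358  0.0114] world [0.644 0.023 0.184]
yaw err 0.0625217849298565 q [ 32.4  31.5 -51.9  79.6  24.6  80.7  54.5] F [-0.1  0.1 -0.1] 11.225
```

View pics/s5.png

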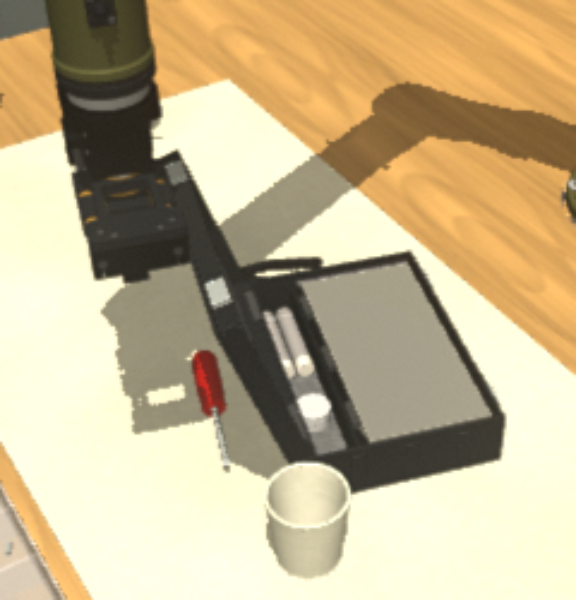

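```bash

python3 -m inch '{"dp":[[0,-0.015,0],[0,-0.015,0],[0,-0.01,0],[0,-0.01,0],[0,-0.01,0],[0,-0.01,0],[0,-0.01,0],[0,-0.008,0]],"turn":[0,0,0,0,0,0,0,0]}'
python3 go.py .122 0 .19
python3 -c "
from h import *
a=vision.read_camera('scene')[120:370,180:420];cv2.imwrite('pics/s6.png',cv2.resize(cv2.convertScaleAbs(a,alpha=1.5),None,fx=2.4,fy=2.4))"
```

```text
time_s: 12.28
tool_pos: [0.5942, 0.0372, 0.1927]
tool_rot: [180.0, 0.0, 73.7]
force: [3.3, -0.7, 2.6]
grip_width: 0.0001
case-frame tcp (world z) [ 0.1234 -0.0008  0.1927] need tool dp [ 0.0008 -0.0014  0.0027] world [0.593 0.038 0.194]
yaw err 0.047406564934888706 q [ 39.3  21.2 -56.3  92.1  18.1  76.4  54.1] F [ 3.3 -0.7  2.6] 12.275
```

View pics/s6.png

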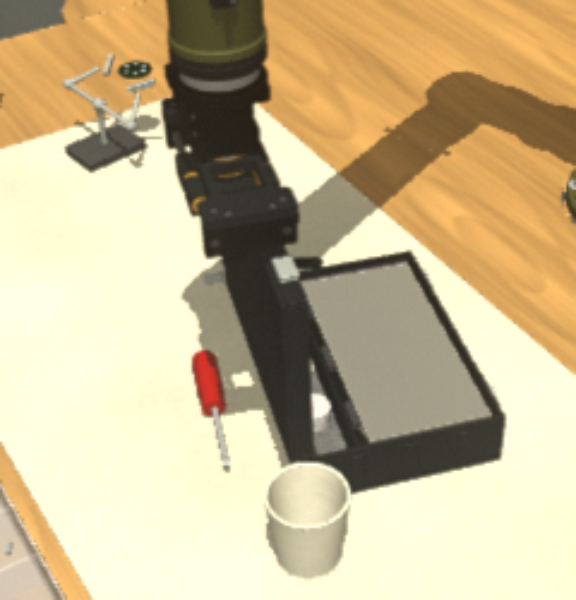

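```bash

python3 -m inch '{"dp":[[0,-0.012,0],[0,-0.012,0.001],[0,-0.012,0.001],[0,-0.011,0.002],[0,-0.011,0.002],[0,-0.011,0.004],[0,-0.010,0.004],[0,-0.010,0.005]],"turn":[0,0,0,0,0,0,0,0]}'
python3 go.py .0236 0 .1675
```

```text
time_s: 13.32
tool_pos: [0.5084, 0.0624, 0.173]
tool_rot: [-180.0, 0.0, 73.7]
force: [1.8, 0.5, 2.9]
grip_width: 0.0004
case-frame tcp (world z) [ 0.034  -0.0009  0.173 ] need tool dp [ 0.0009 -0.0104  0.0055] world [0.499 0.066 0.172]
yaw err 0.04707802282949558 q [ 46.5   9.4 -60.6 104.6   8.7  70.9  57. ] F [1.8 0.5 2.9] 13.325
```

```bash

python3 -m inch '{"dp":[[0,-0.010,0.006],[0,-0.009,0.008],[0,-0.009,0.008],[0,-0.008,0.009],[0,-0.007,0.010],[0,-0.006,0.010],[0,-0.005,0.010],[0,0,0]],"turn":[0,0,0,0,0,0,0,0]}'
python3 go.py -.02 0 .115
python3 -c "
from h import *
a=vision.read_camera('scene')[120:370,180:420];cv2.imwrite('pics/s7.png',cv2.resize(cv2.convertScaleAbs(a,alpha=1.5),None,fx=2.4,fy=2.4))"
```

```text
time_s: 14.32
tool_pos: [0.4563, 0.0769, 0.1113]
tool_rot: [-179.9, 0.1, 73.7]
force: [0.4, -0.5, 0.2]
grip_width: 0.0007
case-frame tcp (world z) [-0.0201 -0.0016  0.1113] need tool dp [ 0.0016  0.0001 -0.0037] world [0.457 0.078 0.119]
yaw err 0.06144129029203782 q [ 47.8   5.2 -62.  114.9   5.1  62.9  57.2] F [ 0.4 -0.5  0.2] 14.325
```

View pics/s7.png

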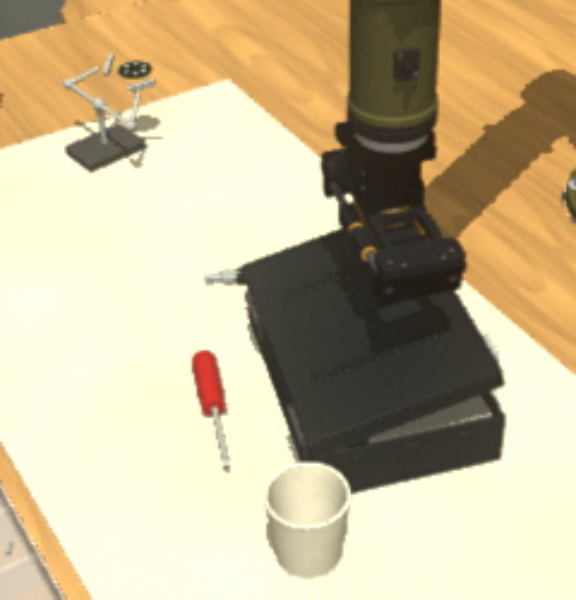

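The lid is nearly down, at about 14°. Now I press it shut.

```bash

python3 -m inch '{"dp":[[0,-0.005,0.008],[0,-0.005,0.008],[0,-0.005,0.006],[0,-0.004,0.004],[0,0,0.003],[0,0,0]],"turn":[0,0,0,0,0,0]}'
python3 go.py -.04 0 .082
```

```text
time_s: 15.12
tool_pos: [0.4388, 0.0826, 0.0832]
tool_rot: [-180.0, 0.0, 73.7]
force: [-0.3, -0.8, -0.0]
grip_width: 0.0004
case-frame tcp (world z) [-0.0385 -0.0011  0.0832] need tool dp [ 0.0011 -0.0015  0.0012] world [0.438 0.084 0.086]
yaw err 0.05148243845742684 q [ 47.3   5.  -62.4 118.6   5.2  59.2  56. ] F [-0.3 -0.8 -0. ] 15.125
```

```bash

python3 -m inch '{"dp":[[0,0,0.002],[0,0,0.002],[0,0,0],[0,0,0]],"turn":[0,0,0,0]}'
```

```text
time_s: 15.62
tool_pos: [0.4392, 0.0826, 0.0826]
tool_rot: [-179.9, 0.2, 73.7]
force: [-13.4, -2.8, 35.5]
grip_width: 0.0005
```

The lid is at its stop: 35 N reaction at z 0.0826 against 0.082 expected. I back off and check.

```bash

python3 -m inch '{"dp":[[0,0,-0.005],[0,0,-0.02],[0,0,-0.04],[0,0,-0.05],[0,0,-0.05],[0,0,-0.05],[0,0,-0.03],[0,0,0]],"turn":[0,0,0,0,0,0,0,0]}'
python3 -m inch '{"dp":[[-0.05,0,0],[-0.06,0,0],[-0.06,0,0],[-0.06,0,0],[-0.06,0,0],[-0.05,0,0],[-0.02,0,0],[0,0,0]],"turn":[0,0,0,0,0,0,0,0]}'
python3 - <<'E'
from h import *
c=np.load("c.npy");c[3]=0;c[4]=0
for n,s,o in(("top",3,(120,310,190,410)),("scene",2.7,(170,370,190,420))):
    im=vision.read_camera(n);cv2.imwrite(f"pics/{n}_end.png",im)
    a=cv2.resize(cv2.convertScaleAbs(im[o[0]:o[1],o[2]:o[3]],alpha=1.5,beta=10),None,fx=s,fy=s,interpolation=cv2.INTER_CUBIC)
    draw(n,a,c,s,(o[2],o[0]));cv2.imwrite(f"pics/{n}_ov_end.png",a)
E
```

```text
time_s: 16.62
tool_pos: [0.4405, 0.0826, 0.3264]
tool_rot: [179.8, -0.0, 73.7]
force: [0.6, 0.2, -1.0]
grip_width: 0.0006
time_s: 17.62
tool_pos: [0.3376, -0.263, 0.3232]
tool_rot: [-179.9, -0.1, 73.6]
force: [-0.2, 0.6, -0.2]
grip_width: 0.0003
```

View pics/top_ov_end.png

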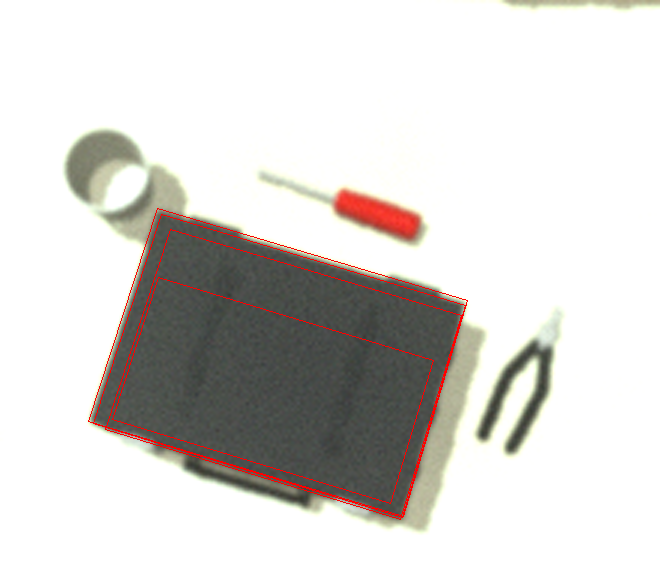

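View pics/scene_ov_end.png

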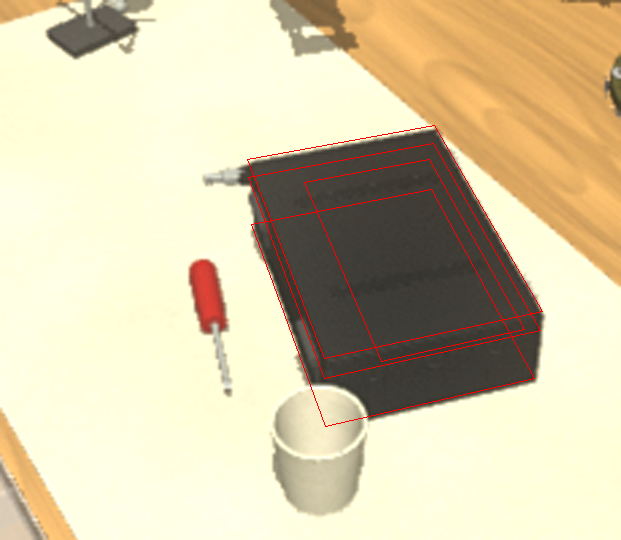

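View pics/scene_end.png

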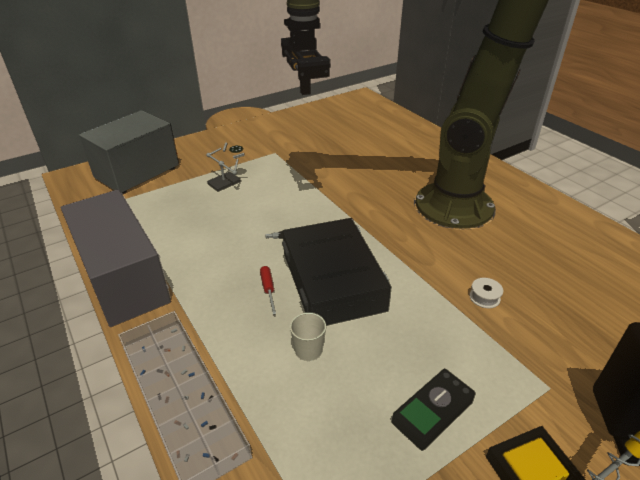

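```bash
python3 -c "
from cell import env
print(env.sign_off())"
```

```text
the job is handed in; nothing more can be done
None
```

The job is handed in at about 17.7 s of the 59 s allowed; the sign-off gave no verdict. With the fingers shut, I pushed the tool panel down from behind until it lay flat. I then went behind the lid, swung it over and pressed it shut.

What the last checks showed:
- **Panel:** it met its stop with a 26 N reaction at tip height 54.7 mm (54.5 expected), and the camera showed it flat before the lid moved.
- **Lid:** it met its stop with a 35 N reaction at tip height 82.6 mm (82 expected). The end pictures match the shut-lid model drawn over them.
- **Case and surroundings:** the case looks unmoved to within about 2 px, and the cup, cutters, screwdriver, meter and stand look where they lay. I judged this by eye and did not measure each one.
- **Reel and tin:** the tin was in its bay in the last pictures before the lid closed. The reel was last seen under the half-folded panel, and neither can be seen now.
- **Disagreement:** the model and the pictures differ by 1–3 px, most in the scene view. The difference was there from the start and is in line with the calibration error.
- **Arm:** it was clear of everything at hand-in.

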